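# Lock the drop-in swivel hook and hang the tape roll on it

## Task

The swivel hook on the small bench stand has been left turned aside, sitting up out of its slot. Turn it by its thumb plate so that its arm points to the front, feeling for the slot with only light pressure until the hook drops fully home and is locked there; do not force it down or sideways. Then take the roll of masking tape out of its plywood rest, hang it on the hook's arm, letting the arm take the weight gently, and let go. Do not shift the glue bottle.

Things in the scene. Friction and masses are not known exactly. Their poses are not given: they have to be found in the camera images.
- stand: Fixed dark steel stand: foot 130 mm across, column 52 mm across, and on top a bright slotted ring 60 mm across, 16 mm high, its upper face 125 mm above the bench. Origin: centre of the foot's underside, on the column's axis; z up; -x is the stand's front, looking roughly to the robot. Column and ring have a 17 mm upright bore for the hook's shank.
- ring_top (a point): Centre of the ring's upper face, axes as the stand's (not the slot's). One slot, 10 mm wide, 16 mm deep, runs straight across the ring through the bore. The ring is clamped and does not turn, but was set by hand: the slot's front end lies anywhere within 29 degrees either side of the stand's -x; no reading tells where: feel for it (or look).
- hook: Loose steel swivel hook, 0.32 kg; its shank (14 mm thick, 48 mm long) turns in the bore. Origin: on the shank's axis, at the underside of its flange (50 mm across, 7 mm thick); z up; the arm points along its -x. Under the flange a straight key (50 mm along x, 7 wide, 12 high) crosses the shank; at the start it rides on the ring, origin 137 mm over the bench, held only by friction.
- hook_grip (a point): Middle of the hook's thumb plate, 40 mm above the hook's origin, axes as the hook's: upright, 12 mm thick (y), 34 mm long (x), 30 mm high, standing on a boss 29 mm across; pinch it across its thickness from above. At the start the arm is 43 to 72 degrees anticlockwise (from above) of the stand's front. Over 40 N between hook and stand counts as forcing.
- hook_tip (a point): End of the hook's arm, 130 mm out from its axis, 29 mm above its origin. The arm is a level round bar 10 mm thick, centre line 18 mm above the origin, straight from the boss to 118 mm out; there it bends up (top 34 mm above the origin). When key and slot agree within about 3 degrees the hook can sink 12 mm till its flange lies on the ring; then it is home and cannot turn.
- tape_roll: Loose roll of wide masking tape: a plain ring 113 mm outside, 76 mm clear hole, 35 mm wide, 0.12 to 0.24 kg, on edge in the rest, so its axis is level. Origin: centre of one flat face; z along the axis, through the roll to the other face at z = 35 mm. Pinch it from above across its 35 mm width at the top of the ring, where the wall is 18 mm deep.
- roll_rest: Fixed plywood rest, 56 x 124 mm, 22 mm high, in which the roll stands between two dark battens. Origin: centre of its underside; x along the roll's axis.
- roll_mid (a point): Middle of the tape roll: on its axis, half way through its width, 67 mm above the bench at the start; axes as the roll's. Hung on the arm, it is about 33 mm below the arm's centre line. Over 15 N between roll and hook counts as rough.
- glue_bottle: Bystander: upright glue bottle, 69 mm across, 198 mm high, behind the work. Origin: centre of its underside. It stays standing where it is.

How it is judged:
On the way:
1. the hook has dropped fully into the slot, its arm pointing to the front (z of hook in the frame of stand between 0.12 and 0.1285 m and horizontal distance between hook and stand below 0.006 m and x of hook_tip in the frame of stand below -0.095 m), for 0.3 s.
At the end, for the whole second after the job is handed in: The hook is home in its slot (at most 3.5 mm up), its tip at least 95 mm in front of the stand's axis; the roll hangs on the arm by its weight, rocking slower than 60 mm/s: its middle 40 to 112 mm out from the axis, within 20 mm of the arm sideways, 18 to 48 mm below its centre line (all of step 1 and x of roll_mid in the frame of hook between -0.112 and -0.04 m and y of roll_mid in the frame of hook between -0.02 and 0.02 m and z of roll_mid in the frame of hook between -0.03 and 0 m and contact force between tape_roll and hook above 0.6 N and linear speed of tape_roll below 0.06 m/s); the robot touches nothing.
It fails at once if the hook is forced: more than 40 N between hook and stand (contact force between hook and stand above 40 N).
It fails at once if the roll is dropped or rammed on the hook: more than 15 N between them (contact force between tape_roll and hook above 15 N).
It fails at once if the glue bottle is shifted more than 20 mm or tipped (distance of glue_bottle from where it was at the start of the episode above 0.02 m or angle between glue_bottle's own z axis and vertical above 0.2 rad).
It also fails if it takes over 72 s, if anything falls off the work surface, if the arm or the gripper's body presses on something with over 40 N, if the wrist force passes 120 N, or if a joint passes its speed limit or range.

## Robot

A 6-joint arm with a two-finger parallel gripper is mounted at the origin on a cart in front of the work surface, level with it; the furniture and walls round the work are solid. World frame = base frame: x ahead of the robot, y to its left, z up, the work surface at z = 0. Lengths are in m, angles in rad, forces in N, time in s.
With the tool pointing down it reaches from about 0.4 to 0.825 m from the base axis. Payload 7 kg.
Tool frame: the origin (TCP) lies at the very end of the fingers, on their centre line; the grasp point (between the pads) lies 19 mm behind it (manip.grip_point_offset is the distance from the TCP to the grasp point, in m); z points along the fingers, y is the line along which they close (so a half turn about z gives the same grasp; the last joint's range is limited). The gripper opens to 88 mm and grips with 3 to 60 N. Pads are 19 mm wide; open, the fingers measure 130 mm over their backs; the gripper's body (78 mm by 193 mm) begins 47 mm behind the grasp point.
Start: joints at [1.491, 0.359, 0.012, 0, -1.224, -0.288], TCP at [0.243, 0.63, 0.227] pointing down, gripper open.
Joint ranges: [-3.07, 3.07], [-1.43, 2.12], [-1.02, 1.25], [-3.03, 1.67], [-3.05, -0], [-3.03, 3.03]. Speed limits (rad/s): [2.39, 2.39, 3.01, 3.14, 3.14, 3.14].

## Interface

Orientations are given as a rotation vector (axis times angle).
In Python, from workcell import manip gives the robot as it stands.
- The arm moves only by the tool jog_arm, never from a script. Its argument "targets" is a list that holds one entry, the list of rows, each a list of 5 numbers: the shift along the tool's x, y, z normalised to -1 to 1, where 1 is 25 cm, then the turn about the tool's z normalised to -1 to 1, where 1 is 0.5 rad, then the closure, from 0 (fully open) to 1 (shut). A call has 1 to 5 rows; each row is the pose to reach, as a shift and turn from the pose commanded when the call began, along the tool's axes at that moment; what a row does not reach only later rows make up. A row lasts 1/8 s, in which the tool goes at most 62.5 mm and 10.7 degrees, less where a joint would pass 70% of its speed; a pose out of reach is approached as far as the arm can. A call with a number of a shift or a turn outside -1 to 1 is refused whole. A call with a gripper value outside its range is refused whole. The fingers move at their own pace and stop on an object; the grip force is fixed at half the most. Time passes only in rows, so rows that repeat a pose let the fingers close. It gives the time, the measured TCP pose, the force, the opening and the grip force at its end, in the units of the state.
- manip.sense(): the state, without advancing time (a new reading comes with each control period).
- manip.read_camera(name): name is "scene" or "top" or "wrist"; returns a dict with "color" (384x512x3 uint8, red, green, blue), "z_map" (384x512 float32, m along the optical axis (not along the pixel's ray), 0 where there is no reading), "fx", "fy", "cx", "cy" (pixels), "cam_to_world" (4x4, takes a point from camera to world coordinates); the wrist camera has in their place "mount" (4x4, takes a point from camera to tool coordinates, whose origin is the TCP and whose axes are the flange's). Camera axes: x right, y down, z forward; pixel columns grow to the right and rows downward; lengths in m; the calibration is good to about 2 mm. The wrist camera is an equidistant fisheye: a pixel r from the principal point sees the ray r / f radians off the axis. A picture is of the moment at which its call begins: read the wrist's pose just before it.
- manip.hand_in(): hands the job in; it is judged then, once.
The state is a dict: "t": time; "q": joint angles; "joint_vel": joint speeds; "joint_torque": joint torques, N m; "ee_pos": TCP position; "ee_rot": TCP orientation; "wrist_force": force on the tool from outside, world axes, zero at the start; "torque": the same for the moment, N m; "grip_width": opening from 0.0 (shut) to 1.0 (fully open); "gripper_force": force on a finger pad.
Only numpy, scipy, OpenCV 4.12 (cv2) and the standard library are available. Lean on these libraries where they do the work, as an engineer would, in place of code of your own. Each camera call takes 0.05 s, during which the arm holds its last target. There are 200 camera calls.

## Working session

There is one attempt and no reset: what is moved stays moved. The work goes in short steps, Python scripts to look and compute and a tool call to move; the robot and the scene stay as the last step left them, time stands still between calls to the robot, and variables do not carry over. Pictures are saved under pics/ and viewed, at most 11 in all, crops included, and the job is handed in when it is done.

Besides the shell and the picture viewer there is one more tool, called after ">>>" as name([rows], argument=value, ...), one row to a line, values as JSON. jog_arm: Moves the arm, as the interface text tells. Scaled input: -1 to 1 covers 25 cm each way for a shift and 0.5 rad each way for a turn. Its arguments: {"type":"object","properties":{"targets":{"type":"array"}},"required":["targets"]}

```bash
mkdir -p pics; ls; python3 - <<'E'
from workcell import manip
import cv2,numpy as np
s=manip.sense(); print({k:np.round(v,3).tolist() for k,v in s.items()}, manip.grip_point_offset)
ims=[]
for n in ("scene","top"):
    d=manip.read_camera(n); np.savez(f"pics/{n}.npz",**d)
    print(n,d["fx"],d["cx"],d["cy"],np.round(d["cam_to_world"],3).tolist())
    cv2.imwrite(f"pics/{n}0.png",d["color"][:,:,::-1])
E
```

```text
pics
{'t': 0.0, 'q': [1.491, 0.359, 0.011, -0.0, -1.224, -0.288], 'joint_vel': [-0.001, -0.001, 0.001, 0.001, -0.0, 0.0], 'joint_torque': [0.0, -58.271, 29.305, 6.997, 0.007, -0.0], 'ee_pos': [0.243, 0.629, 0.226], 'ee_rot': [3.087, -0.574, -0.0], 'wrist_force': [1.718, 0.324, -0.058], 'torque': [-0.027, -0.004, -0.015], 'gripper_force': 0.0, 'grip_width': 0.997} 0.0188
scene 431.1583542433782 259.5878612816606 185.5906946478063 [[0.733, -0.322, 0.6, 0.046], [-0.68, -0.32, 0.66, -0.695], [-0.021, -0.891, -0.453, 0.555], [0.0, 0.0, 0.0, 1.0]]
top 497.17580790008157 253.08885914286165 194.01309869860103 [[0.158, -0.871, 0.466, -0.023], [-0.987, -0.143, 0.067, -0.176], [0.008, -0.471, -0.882, 1.307], [0.0, 0.0, 0.0, 1.0]]
```

View pics/scene0.png

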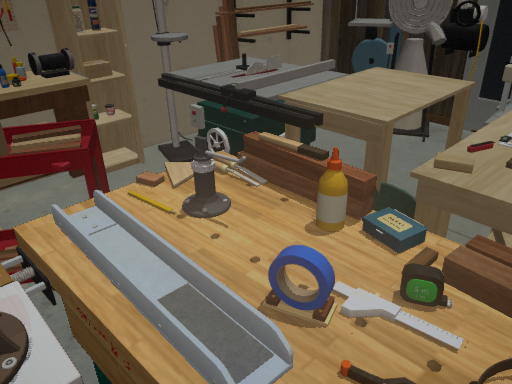

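View pics/top0.png

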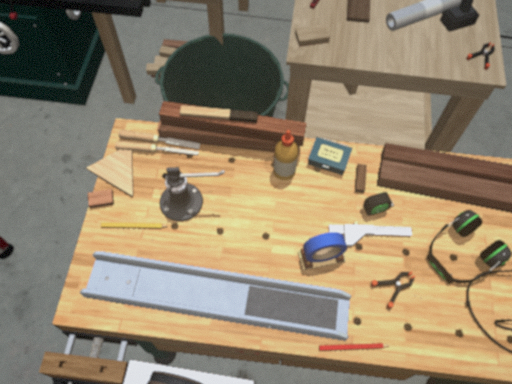

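The scene view shows the stand at about (205,185), the blue roll in its rest at (301,280) and the glue bottle at (332,190). In the top view the stand is at (181,195), its hook arm points right to about (222,175), and the roll is at (323,248).

```bash
cat > h.py <<'E'
import numpy as np,cv2
def cloud(d):
    z=d["z_map"];v,u=np.mgrid[:384,:512]
    P=np.stack([(u-d["cx"])/d["fx"]*z,(v-d["cy"])/d["fy"]*z,z],-1)
    T=d["cam_to_world"];W=P@T[:3,:3].T+T[:3,3];W[z<=0]=np.nan
    return W
def circ(p):
    A=np.c_[2*p,np.ones(len(p))];s=np.linalg.lstsq(A,(p**2).sum(1),rcond=None)[0]
    return s[:2],np.sqrt(s[2]+s[:2]@s[:2])
E
python3 - <<'E'
from h import *
big=[]
for n,(u0,u1,v0,v1) in (("scene",(165,275,135,225)),("top",(140,240,150,230))):
    d=np.load(f"pics/{n}.npz");W=cloud(d);c=d["color"]
    print(n)
    cr=W[v0:v1,u0:u1].reshape(-1,3)
    hsv=cv2.cvtColor(c,cv2.COLOR_RGB2HSV)
    blue=(hsv[...,0]>105)&(hsv[...,0]<128)&(hsv[...,1]>130)
    lab,st=cv2.connectedComponentsWithStats(blue.astype(np.uint8))[1:3]
    i=1+np.argmax(st[1:,4]);p=W[lab==i];p=p[~np.isnan(p[:,0])];print("roll",st[i],np.nanpercentile(p,[2,50,98],axis=0).round(3).tolist())
    cr=cr[~np.isnan(cr[:,0])]
    # stand location: highest pts
    for lo,hi in ((.01,.03),(.05,.1),(.112,.128),(.138,.15),(.15,.165),(.165,.172),(.172,.2)):
        q=cr[(cr[:,2]>lo)&(cr[:,2]<hi)]
        print(lo,hi,len(q),np.percentile(q,[2,50,98],axis=0).round(3).tolist() if len(q) else '')
    big.append(cv2.resize(c[v0:v1,u0:u1],(390,320),interpolation=3))
cv2.imwrite("pics/crop.png",np.hstack(big)[:,:,::-1])
E
```

```text
scene
roll [279 246  55  37 660] [[0.485, -0.346, 0.086], [0.509, -0.315, 0.115], [0.533, -0.265, 0.122]]
0.01 0.03 1486 [[0.555, 0.079, 0.01], [0.656, 0.176, 0.013], [0.818, 0.397, 0.028]]
0.05 0.1 970 [[0.58, 0.103, 0.051], [0.825, 0.132, 0.072], [0.833, 0.238, 0.099]]
0.112 0.128 281 [[0.577, 0.1, 0.113], [0.601, 0.12, 0.122], [0.835, 0.166, 0.127]]
0.138 0.15 116 [[0.581, 0.061, 0.139], [0.595, 0.119, 0.143], [0.623, 0.146, 0.15]]
0.15 0.165 223 [[0.591, 0.004, 0.15], [0.613, 0.082, 0.157], [0.629, 0.139, 0.164]]
0.165 0.172 48 [[0.598, -0.002, 0.165], [0.603, 0.116, 0.168], [0.634, 0.144, 0.172]]
0.172 0.2 108 [[0.596, 0.112, 0.172], [0.602, 0.126, 0.184], [0.613, 0.143, 0.191]]
top
roll [308 234  36  17 370] [[0.479, -0.335, 0.099], [0.502, -0.291, 0.117], [0.524, -0.255, 0.125]]
0.01 0.03 830 [[0.518, 0.071, 0.01], [0.588, 0.119, 0.014], [0.771, 0.262, 0.028]]
0.05 0.1 157 [[0.579, 0.102, 0.051], [0.584, 0.118, 0.074], [0.61, 0.147, 0.099]]
0.112 0.128 151 [[0.576, 0.099, 0.114], [0.591, 0.12, 0.124], [0.626, 0.169, 0.128]]
0.138 0.15 117 [[0.581, 0.105, 0.139], [0.593, 0.124, 0.145], [0.62, 0.151, 0.15]]
0.15 0.165 193 [[0.592, 0.008, 0.152], [0.615, 0.077, 0.159], [0.63, 0.135, 0.164]]
0.165 0.172 44 [[0.59, -0.003, 0.165], [0.604, 0.112, 0.167], [0.634, 0.14, 0.172]]
0.172 0.2 89 [[0.597, 0.111, 0.173], [0.602, 0.127, 0.188], [0.611, 0.142, 0.196]]
```

View pics/crop.png

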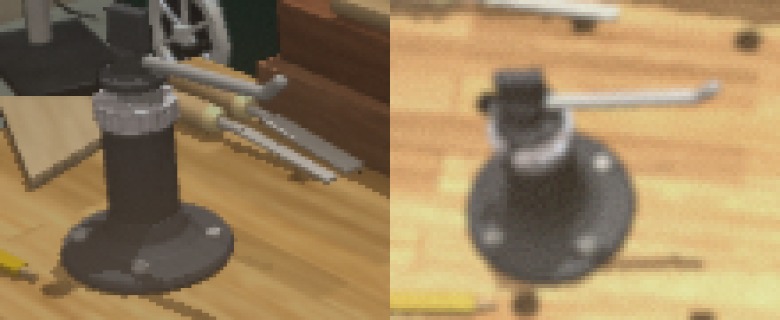

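The crops show the arm pointing to world -y and slightly +x, the thumb plate on top, and three bolts on the foot. I'll refine the axis and arm direction, then move above.

```bash
cat >> h.py <<'E'
from scipy.spatial.transform import Rotation as R
def go(s,xyz,yaw=None):
    """normalised numbers from measured pose to TCP xyz (world), tool x yaw deg (down)"""
    M=R.from_rotvec(s["ee_rot"]).as_matrix();p=M.T@(np.array(xyz)-s["ee_pos"])/.25
    y0=np.degrees(np.arctan2(M[1,0],M[0,0]));t=0 if yaw is None else -np.radians((yaw-y0+180)%360-180)/.5
    print("shift",p.round(4).tolist(),"turn",round(t,4),"yaw0",round(y0,1),"tilt z",M[:,2].round(3).tolist())
E
python3 - <<'E'
from h import *
from workcell import manip
w=manip.read_camera("wrist");print({k:(np.round(v,4).tolist()) for k,v in w.items() if k not in("color","z_map")})
for n in("scene","top"):
    d=np.load(f"pics/{n}.npz");W=cloud(d);P=W.reshape(-1,3);ok=~np.isnan(P[:,0]);P=P[ok];col=d["color"].reshape(-1,3)[ok].astype(int)
    rr=np.hypot(P[:,0]-.605,P[:,1]-.125)
    for lo,hi,r in ((.05,.1,.05),(.114,.124,.045)):
        q=P[(rr<r)&(P[:,2]>lo)&(P[:,2]<hi)];print(n,lo,circ(q[:,:2]))
    arm=P[(rr>.04)&(rr<.11)&(P[:,2]>.145)&(P[:,2]<.17)][:,:2].astype(np.float32)
    vx,vy,x,y=cv2.fitLine(arm,cv2.DIST_HUBER,0,.01,.01).ravel();print("arm",len(arm),np.degrees(np.arctan2(vy,vx)),x,y)
    t=P[(rr<.04)&(P[:,2]>.178)];print("plate",len(t),t.mean(0),cv2.minAreaRect(t[:,:2].astype(np.float32)*1000))
    b=(rr>.035)&(rr<.062)&(P[:,2]<.035)&(P[:,2]>.008)&(col.sum(1)>330)&(abs(col[:,0]-col[:,2])<40)
    print("bolts",np.c_[P[b][:,:2].round(3),np.degrees(np.arctan2(P[b][:,1]-.125,P[b][:,0]-.605)).round()].tolist())
go(manip.sense(),(.605,.125,.33),-77)
E
```

```text
{'fx': 297.3186, 'fy': 297.3186, 'cx': 251.9313, 'cy': 191.7881, 'mount': [[0.0003, -0.9618, -0.2738, 0.0739], [1.0, 0.0, 0.0009, 0.0008], [-0.0009, -0.2738, 0.9618, -0.1587], [0.0, 0.0, 0.0, 1.0]]}
scene 0.05 (array([0.60538658, 0.12953076]), np.float64(0.024355410390514944))
scene 0.114 (array([0.60318541, 0.12588087]), np.float64(0.023427944755855568))
arm 99 -78.811676 0.62008095 0.05084463
plate 77 [0.60313606 0.12628272 0.18600633] ((604.6563110351562, 128.4989013671875), (13.2621488571167, 34.266578674316406), 15.352602005004883)
bolts [[0.641, 0.102, -32.0], [0.642, 0.1, -34.0], [0.644, 0.098, -35.0], [0.646, 0.096, -36.0], [0.637, 0.097, -41.0], [0.64, 0.097, -38.0], [0.642, 0.095, -39.0], [0.642, 0.092, -42.0], [0.568, 0.161, 136.0], [0.578, 0.101, -138.0], [0.578, 0.093, -129.0], [0.57, 0.093, -138.0], [0.571, 0.091, -135.0]]
top 0.05 (array([0.60514276, 0.12755879]), np.float64(0.024755428920639463))
top 0.114 (array([0.61081053, 0.13023285]), np.float64(0.031392153983329396))
arm 96 -78.81084 0.62216586 0.03962488
plate 77 [0.60297256 0.12691512 0.1885844 ] ((604.5691528
[... 3196 characters left out ...]
], [0.576, 0.102, -142.0], [0.578, 0.1, -138.0], [0.578, 0.097, -134.0], [0.577, 0.094, -132.0], [0.579, 0.092, -128.0], [0.581, 0.089, -124.0], [0.582, 0.087, -121.0], [0.581, 0.083, -120.0], [0.584, 0.078, -115.0], [0.575, 0.1, -140.0], [0.574, 0.096, -137.0], [0.574, 0.093, -134.0], [0.577, 0.091, -130.0], [0.575, 0.087, -129.0], [0.576, 0.085, -126.0], [0.573, 0.1, -141.0], [0.573, 0.097, -138.0], [0.572, 0.093, -136.0], [0.569, 0.089, -134.0], [0.569, 0.092, -138.0], [0.559, 0.105, -157.0], [0.559, 0.102, -154.0], [0.56, 0.1, -151.0], [0.554, 0.107, -160.0], [0.555, 0.104, -157.0], [0.557, 0.102, -154.0]]
shift [2.0784, 1.3623, -0.4146] turn 1.9521 yaw0 -21.1 tilt z [-0.0, -0.001, -1.0]
```

>>> jog_arm([
  [[0.8, 0.52, -0.41, 0, 0], [0.8, 0.52, -0.41, 0, 0], [0.8, 0.52, -0.41, 0, 0], [0.8, 0.52, -0.41, 0, 0], [0.8, 0.52, -0.41, 0, 0]],
])

```text
t: 0.78
ee_pos: [0.3846, 0.4345, 0.3316]
ee_rot: [-3.084, 0.578, -0.002]
wrist_force: [-0.0, -0.2, -0.2]
grip_width: 1.003
gripper_force: 0.0
```

>>> jog_arm([
  [[0.8, 0.52, 0, 0, 0], [0.8, 0.52, 0, 0, 0], [0.8, 0.52, 0, 0, 0], [0.8, 0.52, 0, 0, 0], [0.8, 0.52, 0, 0, 0]],
])

```text
t: 1.4
ee_pos: [0.5237, 0.241, 0.3281]
ee_rot: [3.086, -0.58, -0.001]
wrist_force: [-0.9, 0.1, 0.2]
grip_width: 1.002
gripper_force: 0.0
```

>>> jog_arm([
  [[0.48, 0.32, 0, 0.4, 0], [0.48, 0.32, 0, 0.75, 0], [0.48, 0.32, 0, 1, 0], [0.48, 0.32, 0, 1, 0], [0.48, 0.32, 0, 1, 0]],
])

```text
t: 2.02
ee_pos: [0.6052, 0.1267, 0.3286]
ee_rot: [2.852, -1.317, -0.001]
wrist_force: [-0.2, 0.5, 0.1]
grip_width: 0.998
gripper_force: 0.0
```

>>> jog_arm([
  [[0, 0, 0, 1, 0], [0, 0, 0, 1, 0], [0, 0, 0, 1, 0], [0, 0, 0, 1, 0]],
])

```text
t: 2.52
ee_pos: [0.6051, 0.127, 0.3292]
ee_rot: [-2.439, 1.98, 0.0]
wrist_force: [-0.5, 0.1, 0.6]
grip_width: 0.996
gripper_force: 0.0
```

```bash
cat >> h.py <<'E'
def wrist_px(s,w,X):
    M=R.from_rotvec(s["ee_rot"]).as_matrix();X=np.atleast_2d(X)
    p=(X-s["ee_pos"])@M;m=w["mount"];c=(p-m[:3,3])@m[:3,:3]
    th=np.arctan2(np.hypot(c[:,0],c[:,1]),c[:,2]);ph=np.arctan2(c[:,1],c[:,0])
    return np.c_[w["cx"]+w["fx"]*th*np.cos(ph),w["cy"]+w["fy"]*th*np.sin(ph)]
def wrist_ray(s,w,uv,z):
    uv=np.atleast_2d(uv).astype(float);d=uv-[w["cx"],w["cy"]];th=np.hypot(*d.T)/w["fx"];ph=np.arctan2(d[:,1],d[:,0])
    c=np.c_[np.sin(th)*np.cos(ph),np.sin(th)*np.sin(ph),np.cos(th)]
    M=R.from_rotvec(s["ee_rot"]).as_matrix();m=w["mount"]
    D=c@m[:3,:3].T@M.T;o=s["ee_pos"]+M@m[:3,3]
    return o+D*((z-o[2])/D[:,2])[:,None]
E
python3 - <<'E'
from h import *
from workcell import manip
s=manip.sense();w=manip.read_camera("wrist")
np.savez("pics/w1.npz",**w,**{k:s[k] for k in("ee_pos","ee_rot")})
a=np.radians(-78.8);C=np.array([.605,.1275,0]);u=np.array([np.cos(a),np.sin(a),0])
print(wrist_px(s,w,[C+[0,0,.192],C+[0,0,.125],C+u*.13+[0,0,.166]]).round(1))
cv2.imwrite("pics/w1.png",cv2.resize(w["color"],(800,600),interpolation=3)[:,:,::-1])
E
```

```text
[[251.5 183.4]
 [251.6 170.1]
 [252.9  59.3]]
```

View pics/w1.png

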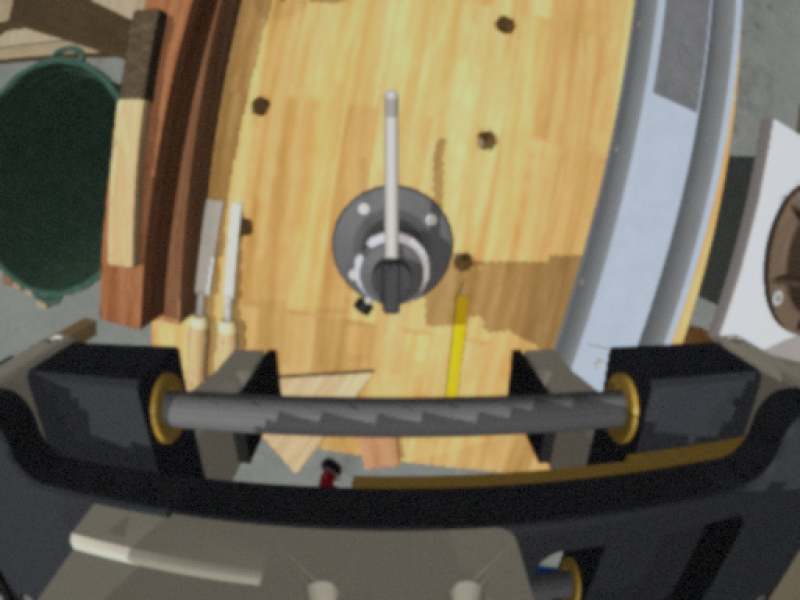

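```bash
python3 - <<'E'
import numpy as np,cv2
c=np.load("pics/w1.npz")["color"][110:210,200:300]
cv2.imwrite("pics/w1c.png",cv2.resize(c,(600,600),interpolation=3)[:,:,::-1])
E
```

```text
(no output)
```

View pics/w1c.png

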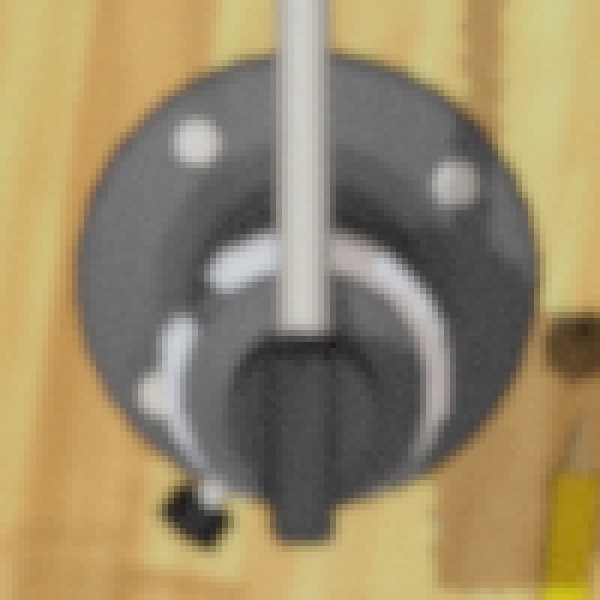

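The crop shows the ring's bright rim with a gap at about (195,297), which is one end of the slot (full-image pixel 232.5, 159.5). Bolts are at (197,140) and (455,183).

```bash
python3 - <<'E'
from h import *
w=np.load("pics/w1.npz");C=np.array([.605,.1275])
def f(u,v,z,t):
    X=wrist_ray(w,w,[200+u/6-.5,110+v/6-.5],z)[0,:2];d=X-C;print(t,X.round(4),np.hypot(*d).round(4),np.degrees(np.arctan2(d[1],d[0])).round(1))
f(197,290,.125,"gap");f(212,282,.125,"gap edge a");f(183,318,.125,"gap edge b")
f(197,140,.014,"bolt");f(455,183,.014,"bolt");f(155,395,.014,"bolt")
# ring centre from rim points
p=wrist_ray(w,w,[[200+u/6-.5,110+v/6-.5] for u,v in((205,270),(165,360),(270,232),(350,236),(420,290),(450,370))],.125);print(circ(p[:,:2]))
f(302,30,.155,"arm");f(303,310,.155,"arm")
from workcell import manip
go(manip.sense(),(.605,.1275,.18),-78)
E
```

```text
gap [0.6315 0.1171] 0.0284 -21.4
gap edge a [0.6287 0.1149] 0.0269 -28.0
gap edge b [0.6332 0.1235] 0.0285 -8.1
bolt [0.6429 0.0967] 0.0488 -39.1
bolt [0.5734 0.0939] 0.0461 -133.2
bolt [0.6407 0.1673] 0.0534 48.1
(array([0.60600835, 0.12914501]), np.float64(0.02958109149387323))
arm [0.6211 0.0599] 0.0695 -76.6
arm [0.6101 0.1116] 0.0167 -72.2
shift [-0.003, 0.0005, 0.597] turn -0.0022 yaw0 -78.1 tilt z [0.0, 0.0, -1.0]
```

>>> jog_arm([
  [[0, 0, 0.43, 0.35, 0], [0, 0, 0.43, 0.7, 0], [0, 0, 0.43, 1, 0], [0, 0, 0.43, 1, 0]],
])

```text
t: 3.08
ee_pos: [0.6056, 0.1261, 0.2214]
ee_rot: [1.874, -2.521, 0.0]
wrist_force: [-0.5, 0.1, 0.6]
grip_width: 1.0
gripper_force: 0.0
```

>>> jog_arm([
  [[0, 0, 0, 0.35, 0], [0, 0, 0, 0.7, 0], [0, 0, 0, 1, 0], [0, 0, 0, 1, 0]],
])

```text
t: 3.58
ee_pos: [0.606, 0.1261, 0.2225]
ee_rot: [-1.193, 2.904, 0.0]
wrist_force: [0.6, -0.6, -0.1]
grip_width: 0.998
gripper_force: 0.0
```

>>> jog_arm([
  [[0, 0, 0, 0.35, 0], [0, 0, 0, 0.5, 0], [0, 0, 0, 0.5, 0], [0, 0, 0, 0.5, 0]],
])

```text
t: 4.08
ee_pos: [0.6058, 0.1257, 0.2219]
ee_rot: [-0.82, 3.032, 0.0]
wrist_force: [0.7, -0.1, 0.1]
grip_width: 1.003
gripper_force: 0.0
```

```bash
python3 - <<'E'
from h import *
from workcell import manip
s=manip.sense();w=manip.read_camera("wrist")
np.savez("pics/w2.npz",**w,**{k:s[k] for k in("ee_pos","ee_rot")})
p=wrist_px(s,w,[.606,.129,.125])[0];print(p,s["ee_pos"],s["q"])
u,v=p.astype(int);print(u-70,v-60)
cv2.imwrite("pics/w2c.png",cv2.resize(w["color"][v-60:v+60,u-70:u+70],(700,600),interpolation=3)[:,:,::-1])
E
```

```text
[255.68482607 195.63616806] [0.60577928 0.12574468 0.22186978] [ 5.19885854e-01  2.69621899e-01 -1.26224073e-01  2.55476695e-05
 -1.17439382e+00 -1.56215136e+00]
185 135
```

View pics/w2c.png

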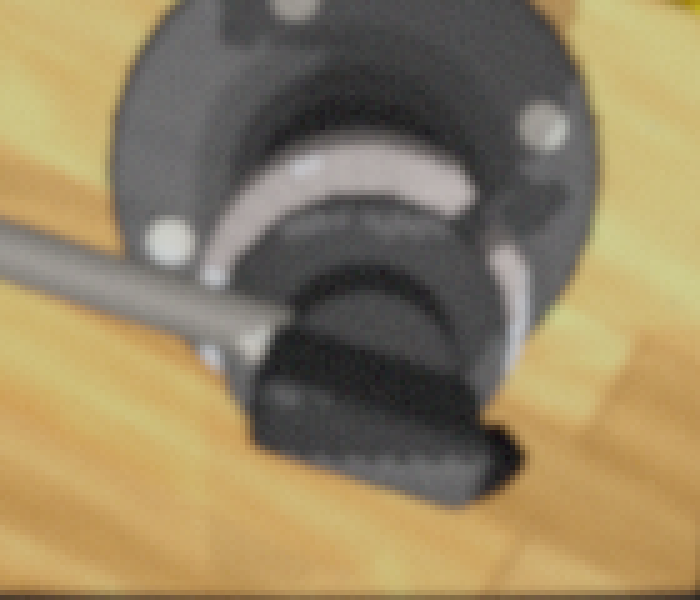

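The gap on the right, near crop (482,222), is the slot's other end. It sits opposite the first one, so I can measure the slot's direction.

```bash
python3 - <<'E'
from h import *
w1=np.load("pics/w1.npz");w=np.load("pics/w2.npz")
C=np.array([.606,.129]);A=lambda X:np.degrees(np.arctan2(X[1]-C[1],X[0]-C[0]))%360
def f(u,v,t,z=.125):
    X=wrist_ray(w,w,[185+u/5-.5,135+v/5-.5],z)[0,:2];print(t,X.round(4),np.hypot(*(X-C)).round(4),A(X).round(1));return X
e1=f(474,195,"edge outer1");i1=f(455,212,"edge inner1");e2=f(503,240,"edge outer2");i2=f(493,258,"inner2")
f(295,5,"b",.014);f(543,127,"b",.014);f(168,242,"b",.014)
p=wrist_ray(w,w,[[185+u/5-.5,135+v/5-.5] for u,v in((210,265),(240,200),(300,155),(370,137),(430,150),(525,270),(525,330))],.125);print(circ(p[:,:2]))
E
```

```text
edge outer1 [0.5779 0.1367] 0.0291 164.7
edge inner1 [0.5823 0.1354] 0.0246 165.0
edge outer2 [0.5823 0.1454] 0.0288 145.3
inner2 [0.586  0.1456] 0.026 140.3
b [0.575  0.0949] 0.0461 227.8
b [0.5699 0.1638] 0.0501 136.1
b [0.6436 0.0969] 0.0494 319.5
(array([0.60358657, 0.13013709]), np.float64(0.028892665202706627))
```

Both edge lines give the slot a direction of 157°, with its axis at about (0.6055, 0.1295). The front, judged by the bolts, is near 183°. Next I turn back to the plate's direction and descend on it.

>>> jog_arm([
  [[0, 0, 0, -0.35, 0], [0, 0, 0, -0.7, 0], [0, 0, 0, -1, 0], [0, 0, 0, -1, 0]],
])

```text
t: 4.62
ee_pos: [0.6057, 0.1256, 0.2216]
ee_rot: [-1.54, 2.738, 0.0]
wrist_force: [-0.3, -0.4, -0.7]
grip_width: 1.003
gripper_force: 0.0
```

>>> jog_arm([
  [[0, 0, 0, -0.35, 0], [0, 0, 0, -0.7, 0], [0, 0, 0, -1, 0], [0, 0, 0, -1, 0]],
])

```text
t: 5.12
ee_pos: [0.6057, 0.1256, 0.2216]
ee_rot: [-2.165, 2.276, -0.0]
wrist_force: [0.9, -0.6, -0.4]
grip_width: 1.002
gripper_force: 0.0
```

>>> jog_arm([
  [[0, 0, 0, -0.3, 0], [0, 0, 0, -0.55, 0], [0, 0, 0, -0.55, 0], [0, 0, 0, -0.55, 0]],
])

```text
t: 5.62
ee_pos: [0.6057, 0.1256, 0.2215]
ee_rot: [2.455, -1.96, -0.0]
wrist_force: [-0.9, -0.3, 0.0]
grip_width: 1.001
gripper_force: 0.0
```

```bash
python3 - <<'E'
from h import *
from workcell import manip
s=manip.sense();w=manip.read_camera("wrist")
np.savez("pics/w3.npz",**w,**{k:s[k] for k in("ee_pos","ee_rot")})
p=wrist_px(s,w,[.6055,.1295,.192])[0];print(p)
u,v=p.astype(int);print(u-70,v-60)
cv2.imwrite("pics/w3c.png",cv2.resize(w["color"][v-60:v+60,u-70:u+70],(700,600),interpolation=3)[:,:,::-1])
go(s,(.6055,.1295,.167),-77)
E
```

```text
[250.19021593 226.83189664]
180 166
shift [-0.0154, -0.0028, 0.2182] turn -0.0076 yaw0 -77.2 tilt z [-0.0, 0.0, -1.0]
```

View pics/w3c.png

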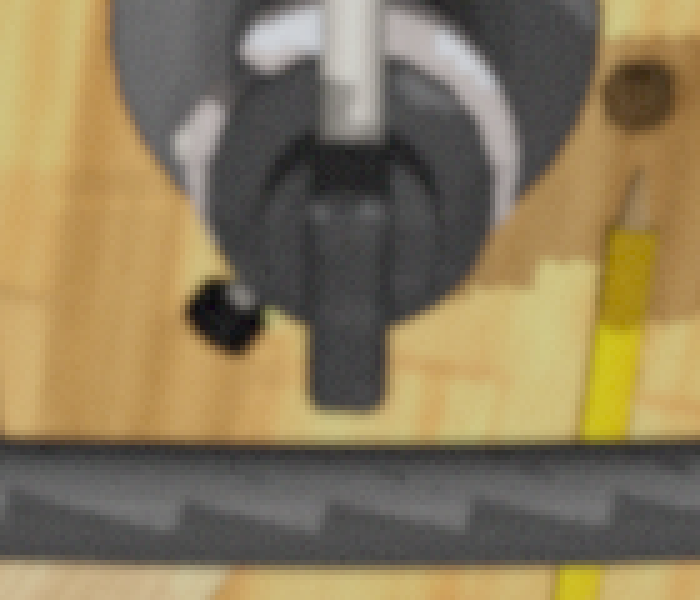

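The plate's top is centred at crop (348,305), against a predicted (351,304), and it is aligned. Descend and close.

>>> jog_arm([
  [[-0.015, -0.004, 0.1, 0, 0], [-0.015, -0.004, 0.22, 0, 0.4], [-0.015, -0.004, 0.22, 0, 0.6], [-0.015, -0.004, 0.22, 0, 0.7]],
])

```text
t: 6.18
ee_pos: [0.6065, 0.1296, 0.1677]
ee_rot: [-2.459, 1.955, -0.001]
wrist_force: [0.1, -0.6, -0.4]
grip_width: 0.721
gripper_force: 0.0
```

>>> jog_arm([
  [[0, 0, 0, 0, 0.8], [0, 0, 0, 0, 0.9], [0, 0, 0, 0, 1], [0, 0, 0, 0, 1], [0, 0, 0, 0, 1]],
])

```text
t: 6.8
ee_pos: [0.6058, 0.1295, 0.1666]
ee_rot: [-2.46, 1.954, -0.0]
wrist_force: [-1.0, -0.3, -0.1]
grip_width: 0.153
gripper_force: 0.1
```

>>> jog_arm([
  [[0, 0, 0, 0, 1], [0, 0, 0, 0, 1], [0, 0, 0, 0.1, 1], [0, 0, 0, 0.2, 1], [0, 0, 0, 0.3, 1]],
])

```text
t: 7.42
ee_pos: [0.6063, 0.1296, 0.1667]
ee_rot: [-2.304, 2.134, -0.001]
wrist_force: [1.3, 0.9, -0.3]
grip_width: 0.133
gripper_force: 30.0
```

>>> jog_arm([
  [[0, 0, 0, 0.2, 1], [0, 0, 0, 0.4, 1], [0, 0, 0, 0.6, 1], [0, 0, 0, 0.8, 1], [0, 0, 0, 1, 1]],
])

```text
t: 8.05
ee_pos: [0.6062, 0.1295, 0.1666]
ee_rot: [-1.702, 2.64, -0.001]
wrist_force: [1.1, 0.4, 0.2]
grip_width: 0.134
gripper_force: 30.0
```

>>> jog_arm([
  [[0, 0, 0, 0.2, 1], [0, 0, 0, 0.4, 1], [0, 0, 0, 0.6, 1], [0, 0, 0, 0.8, 1], [0, 0, 0, 1, 1]],
])

```text
t: 8.68
ee_pos: [0.6059, 0.1298, 0.1666]
ee_rot: [-0.997, 2.979, 0.001]
wrist_force: [-0.5, 1.7, 2.0]
grip_width: 0.134
gripper_force: 30.0
```

>>> jog_arm([
  [[0, 0, 0, 0.2, 1], [0, 0, 0, 0.4, 1], [0, 0, 0, 0.6, 1], [0, 0, 0, 0.8, 1], [0, 0, 0, 1, 1]],
])

```text
t: 9.3
ee_pos: [0.6056, 0.1304, 0.1666]
ee_rot: [-0.229, 3.133, 0.002]
wrist_force: [-2.1, 3.6, 2.0]
grip_width: 0.133
gripper_force: 30.0
```

>>> jog_arm([
  [[0, 0, 0, 0.2, 1], [0, 0, 0, 0.4, 1], [0, 0, 0, 0.6, 1], [0, 0, 0, 0.8, 1], [0, 0, 0, 0.8, 1]],
])

```text
t: 9.93
ee_pos: [0.6056, 0.1307, 0.1666]
ee_rot: [-0.395, -3.116, -0.003]
wrist_force: [-2.1, 4.5, 1.4]
grip_width: 0.134
gripper_force: 30.0
```

```bash
python3 - <<'E'
from h import *
from workcell import manip
s=manip.sense();go(s,(.6055,.1295,.167),157);print(s["q"].round(2),s["torque"].round(2))
E
```

```text
shift [-0.0007, -0.0047, -0.0017] turn 0.2981 yaw0 165.5 tilt z [0.0, 0.002, -1.0]
[ 0.53  0.31 -0.2  -0.   -1.06 -2.35] [ 2.03  0.74 -0.03]
```

>>> jog_arm([
  [[0, 0.004, 0, 0.1, 1], [0, 0.006, 0, 0.2, 1], [0, 0.006, 0, 0.3, 1], [0, 0.006, 0, 0.3, 1]],
])

```text
t: 10.42
ee_pos: [0.6057, 0.1312, 0.1659]
ee_rot: [-0.625, -3.078, -0.0]
wrist_force: [-0.1, 2.0, -3.4]
grip_width: 0.134
gripper_force: 30.0
```

>>> jog_arm([
  [[0, 0, 0, 0, 0.8], [0, 0, 0, 0, 0.8], [0, 0, 0, 0, 0.8]],
])

```text
t: 10.8
ee_pos: [0.6064, 0.1308, 0.1668]
ee_rot: [0.625, 3.078, 0.0]
wrist_force: [0.3, -0.7, -0.7]
grip_width: 0.199
gripper_force: 0.0
```

```bash
cat > chk.py <<'E'
from h import *
from workcell import manip
s=manip.sense();d=manip.read_camera("scene");W=cloud(d);P=W.reshape(-1,3);P=P[~np.isnan(P[:,0])]
rr=np.hypot(P[:,0]-.605,P[:,1]-.13)
a=P[(rr>.045)&(rr<.11)&(P[:,2]>.125)&(P[:,2]<.175)&(P[:,0]<.58)&(P[:,1]>.12)]
vx,vy,x,y=cv2.fitLine(a[:,:2].astype(np.float32),cv2.DIST_HUBER,0,.01,.01).ravel()
print("arm n",len(a),"dir",np.degrees(np.arctan2(vy,vx)),x,y,"z pct",np.percentile(a[:,2],[5,50,95]).round(4))
go(s,(.6055,.1295,.167),157)
cv2.imwrite("pics/chk.png",cv2.resize(d["color"][125:225,140:260],(720,600),interpolation=3)[:,:,::-1])
E
python3 chk.py
```

```text
arm n 113 dir -22.650745 0.53182995 0.15781438 z pct [0.1382 0.1436 0.1469]
shift [0.0013, -0.0061, -0.0007] turn 0.001 yaw0 157.0 tilt z [0.0, -0.0, -1.0]
```

The hook dropped: the arm's median height is 143.6 mm (143 mm is home), pointing at 157°. Open, rise, and measure the roll.

>>> jog_arm([
  [[0, 0, 0, 0, 0.6], [0, 0, 0, 0, 0.4], [0, 0, -0.25, 0, 0], [0, 0, -0.5, 0, 0], [0, 0, -0.5, 0, 0]],
])

```text
t: 11.48
ee_pos: [0.6086, 0.1315, 0.298]
ee_rot: [0.624, 3.07, 0.008]
wrist_force: [0.4, 0.4, -0.9]
grip_width: 0.707
gripper_force: 0.0
```

```bash
python3 chk.py; python3 - <<'E'
from h import *
for n in("scene","top"):
    d=np.load(f"pics/{n}.npz");W=cloud(d);hsv=cv2.cvtColor(d["color"],cv2.COLOR_RGB2HSV)
    m=(hsv[...,0]>105)&(hsv[...,0]<128)&(hsv[...,1]>130)
    lab,st=cv2.connectedComponentsWithStats(m.astype(np.uint8))[1:3];i=1+np.argmax(st[1:,4])
    m=cv2.erode((lab==i).astype(np.uint8),np.ones((2,2)))>0
    p=W[m];p=p[~np.isnan(p[:,0])]
    t=p[p[:,2]>.117];print(n,"top strip",len(t),t.mean(0).round(4),cv2.minAreaRect((t[:,:2]*1000).astype(np.float32)))
    b=p[p[:,2]>.02][:,:2];print(cv2.minAreaRect((b*1000).astype(np.float32)))
from workcell import manip
s=manip.sense();print(s["ee_pos"])
go(s,(.5,-.3,.3))
E
```

```text
arm n 112 dir -22.099447 0.5320015 0.15754123 z pct [0.138  0.1436 0.1472]
shift [0.0123, -0.0161, 0.5237] turn 0.0013 yaw0 157.0 tilt z [0.01, 0.004, -1.0]
scene top strip 251 [ 0.503  -0.2974  0.1201] ((502.9681091308594, -294.4648132324219), (31.070505142211914, 46.9644889831543), 20.867321014404297)
((507.330078125, -304.8948059082031), (32.10246276855469, 84.63426208496094), 23.138044357299805)
top top strip 171 [ 0.5013 -0.2964  0.1208] ((501.39703369140625, -295.07476806640625), (29.386333465576172, 61.13701248168945), 21.474702835083008)
((502.0279541015625, -296.67852783203125), (29.386333465576172, 84.92666625976562), 21.474702835083008)
[0.60716924 0.13138794 0.29459915]
shift [-0.2791, -1.7559, -0.028] turn 0 yaw0 157.0 tilt z [0.005, 0.003, -1.0]
```

>>> jog_arm([
  [[-0.14, -0.88, 0, 0, 0], [-0.14, -0.88, 0, 0, 0], [-0.14, -0.88, 0, 0, 0], [-0.14, -0.88, 0, 0, 0]],
])

```text
t: 12.02
ee_pos: [0.5509, -0.0876, 0.2905]
ee_rot: [-0.628, -3.076, 0.001]
wrist_force: [0.3, -0.1, 0.3]
grip_width: 0.995
gripper_force: 0.0
```

>>> jog_arm([
  [[-0.14, -0.88, 0, -0.35, 0], [-0.14, -0.88, 0, -0.7, 0], [-0.14, -0.88, 0, -1, 0], [-0.14, -0.88, 0, -1, 0], [-0.14, -0.88, 0, -1, 0]],
])

```text
t: 12.65
ee_pos: [0.4972, -0.3037, 0.2899]
ee_rot: [0.149, -3.135, -0.001]
wrist_force: [-0.3, 0.4, -0.4]
grip_width: 0.999
gripper_force: 0.0
```

>>> jog_arm([
  [[0, 0, 0, -0.35, 0], [0, 0, 0, -0.7, 0], [0, 0, 0, -1, 0], [0, 0, 0, -1, 0]],
])

```text
t: 13.15
ee_pos: [0.4987, -0.3007, 0.2907]
ee_rot: [0.926, -3.001, -0.001]
wrist_force: [-0.2, 0.9, -0.2]
grip_width: 1.001
gripper_force: 0.0
```

>>> jog_arm([
  [[0, 0, 0, -0.35, 0], [0, 0, 0, -0.7, 0], [0, 0, 0, -1, 0], [0, 0, 0, -1, 0]],
])

```text
t: 13.65
ee_pos: [0.4988, -0.301, 0.2911]
ee_rot: [1.635, -2.682, -0.001]
wrist_force: [-0.3, 0.2, -0.7]
grip_width: 1.002
gripper_force: 0.0
```

>>> jog_arm([
  [[0, 0, 0, -0.35, 0], [0, 0, 0, -0.7, 0], [0, 0, 0, -1, 0], [0, 0, 0, -1, 0]],
])

```text
t: 14.15
ee_pos: [0.4988, -0.3012, 0.2913]
ee_rot: [2.246, -2.196, -0.001]
wrist_force: [-0.6, -0.4, -0.0]
grip_width: 0.998
gripper_force: 0.0
```

>>> jog_arm([
  [[0, 0, 0, -0.35, 0], [0, 0, 0, -0.7, 0], [0, 0, 0, -0.7, 0], [0, 0, 0, -0.7, 0]],
])

```text
t: 14.65
ee_pos: [0.4988, -0.3014, 0.2915]
ee_rot: [2.593, -1.773, -0.0]
wrist_force: [-0.7, 0.5, -0.0]
grip_width: 0.997
gripper_force: 0.0
```

```bash
python3 - <<'E'
from h import *
from workcell import manip
s=manip.sense();w=manip.read_camera("wrist")
np.savez("pics/w4.npz",**w,**{k:s[k] for k in("ee_pos","ee_rot")})
print(s["q"].round(2),wrist_px(s,w,[[.502,-.296,.1235]]))
hsv=cv2.cvtColor(w["color"],cv2.COLOR_RGB2HSV)
m=((hsv[...,0]>105)&(hsv[...,0]<128)&(hsv[...,1]>130)).astype(np.uint8)
m=cv2.morphologyEx(m,cv2.MORPH_OPEN,np.ones((3,3)))
lab,st,ce=cv2.connectedComponentsWithStats(m)[1:];i=1+np.argmax(st[1:,4]);print(st[i],ce[i])
v,u=np.nonzero(lab==i);X=wrist_ray(s,w,np.c_[u,v],.1235)
print(cv2.minAreaRect((X[:,:2]*1000).astype(np.float32)))
d=np.load("pics/scene.npz");W=cloud(d);h=cv2.cvtColor(d["color"],cv2.COLOR_RGB2HSV)
p=W[150:232,315:350].reshape(-1,3);p=p[(p[:,2]>.05)];print("bottle",np.nanmedian(p,axis=0))
go(s,(.502,-.296,.112),-68.5)
cv2.imwrite("pics/w4.png",w["color"][:,:,::-1])
E
```

```text
[-0.21  0.17 -0.09 -0.   -1.3   0.58] [[246.95304034 179.4744411 ]]
[ 231  128   30   84 2337] [244.99015832 169.07830552]
((507.47528076171875, -304.7314453125), (32.0332145690918, 96.20577239990234), 20.338964462280273)
bottle [ 0.75613267 -0.15825947  0.10800176]
shift [-0.0155, -0.0199, 0.718] turn -0.0079 yaw0 -68.7 tilt z [-0.0, 0.0, -1.0]
```

View pics/w4.png

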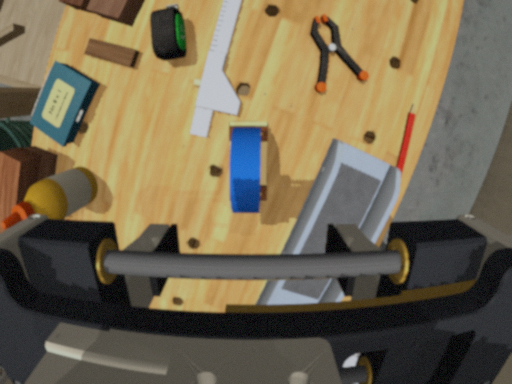

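```bash
python3 - <<'E'
from h import *
w=np.load("pics/w4.npz")
for c in ((.502,-.296),(.5,-.2945),(.505,-.30)): print(c,wrist_px(w,w,[[*c,.067],[*c,.1235]]).round(1).tolist())
hsv=cv2.cvtColor(w["color"],cv2.COLOR_RGB2HSV)
m=((hsv[...,0]>105)&(hsv[...,0]<128)&(hsv[...,1]>130))
for v in(130,140,150,160,170,180,190,200,210): u=np.nonzero(m[v,220:275])[0]+220;print(v,u.min(),u.max(),end="; ")
E
```

```text
(0.502, -0.296) [[247.6, 169.5], [247.0, 179.5]]
(0.5, -0.2945) [[248.6, 171.0], [248.1, 181.3]]
(0.505, -0.3) [[246.6, 165.9], [245.7, 175.3]]
130 233 259; 140 232 260; 150 231 259; 160 231 259; 170 231 258; 180 231 258; 190 231 259; 200 231 258; 210 233 257;
```

>>> jog_arm([
  [[-0.015, -0.025, 0.2, 0, 0], [-0.015, -0.025, 0.4, 0, 0], [-0.015, -0.025, 0.58, 0, 0.2], [-0.015, -0.025, 0.7, 0, 0.3], [-0.015, -0.025, 0.718, 0, 0.4]],
])

```text
t: 15.32
ee_pos: [0.5018, -0.2953, 0.11]
ee_rot: [2.595, -1.768, -0.006]
wrist_force: [0.7, 0.3, 0.6]
grip_width: 0.72
gripper_force: 0.0
```

>>> jog_arm([
  [[0, 0, 0, 0, 0.5], [0, 0, 0, 0, 0.6], [0, 0, 0, 0, 0.7], [0, 0, 0, 0, 0.7], [0, 0, 0, 0, 0.8]],
])

```text
t: 15.95
ee_pos: [0.504, -0.296, 0.1132]
ee_rot: [-2.599, 1.764, -0.003]
wrist_force: [0.2, 0.3, 6.5]
grip_width: 0.391
gripper_force: 30.0
```

>>> jog_arm([
  [[0, 0, 0, 0, 0.8], [0, 0, -0.1, 0, 0.8], [0, 0, -0.3, 0, 0.8], [0, 0, -0.52, 0, 0.8], [0, 0, -0.75, 0, 0.8]],
])

```text
t: 16.58
ee_pos: [0.5025, -0.2953, 0.3008]
ee_rot: [2.599, -1.765, -0.002]
wrist_force: [1.2, -0.7, -1.4]
grip_width: 0.389
gripper_force: 30.0
```

```bash
python3 - <<'E'
from h import *
from workcell import manip
s=manip.sense();print(s["ee_pos"],s["grip_width"],s["wrist_force"].round(1));go(s,(.43,.203,.3),-112.6)
E
```

```text
[ 0.50249934 -0.29533446  0.30076196] 0.38913564116903354 [ 1.2 -0.7 -1.4]
shift [-1.9597, -0.4657, 0.0048] turn 1.5445 yaw0 -68.4 tilt z [-0.001, 0.001, -1.0]
```

>>> jog_arm([
  [[-0.1, -0.02, 0, 0, 0.8], [-0.3, -0.07, 0, 0, 0.8], [-0.5, -0.12, 0, 0, 0.8], [-0.7, -0.165, 0, 0, 0.8], [-0.9, -0.215, 0, 0, 0.8]],
])

```text
t: 17.2
ee_pos: [0.4692, -0.0652, 0.2993]
ee_rot: [-2.599, 1.765, 0.001]
wrist_force: [0.9, -0.1, -1.1]
grip_width: 0.39
gripper_force: 30.0
```

>>> jog_arm([
  [[-0.2, -0.05, 0, 0.2, 0.8], [-0.4, -0.095, 0, 0.4, 0.8], [-0.6, -0.14, 0, 0.6, 0.8], [-0.8, -0.19, 0, 0.8, 0.8], [-1, -0.24, 0, 1, 0.8]],
])

```text
t: 17.82
ee_pos: [0.4327, 0.1893, 0.2995]
ee_rot: [2.078, -2.356, -0.001]
wrist_force: [0.9, 0.0, -1.2]
grip_width: 0.39
gripper_force: 30.0
```

>>> jog_arm([
  [[0, 0, 0, 0.2, 0.8], [0, 0, 0, 0.4, 0.8], [0, 0, 0, 0.54, 0.8], [0, 0, 0, 0.54, 0.8]],
])

```text
t: 18.32
ee_pos: [0.4333, 0.1877, 0.2992]
ee_rot: [1.746, -2.61, -0.0]
wrist_force: [-0.0, 0.5, -0.8]
grip_width: 0.388
gripper_force: 30.0
```

```bash
python3 - <<'E'
from h import *
from workcell import manip
s=manip.sense();print(s["ee_pos"],s["grip_width"],s["wrist_force"].round(1),s["q"].round(2))
go(s,(.43,.203,.184),-112.6)
d=manip.read_camera("scene");W=cloud(d);hsv=cv2.cvtColor(d["color"],cv2.COLOR_RGB2HSV)
m=(hsv[...,0]>105)&(hsv[...,0]<128)&(hsv[...,1]>130)&(W[...,2]>.17)&(W[...,2]<.35)
p=W[m];print(len(p),np.percentile(p,[2,50,98],axis=0).round(3).tolist())
cv2.imwrite("pics/s5.png",cv2.resize(d["color"][70:230,100:300],(750,600))[:,:,::-1])
E
```

```text
[0.43325595 0.18766866 0.29921201] 0.3879730975918436 [-0.   0.5 -0.8] [ 0.83 -0.03 -0.29 -0.   -1.3  -1.22]
shift [-0.052, 0.0352, 0.4608] turn 0.0059 yaw0 -112.4 tilt z [-0.001, -0.0, -1.0]
863 [[0.398, 0.133, 0.208], [0.417, 0.146, 0.269], [0.441, 0.188, 0.307]]
```

View pics/s5.png

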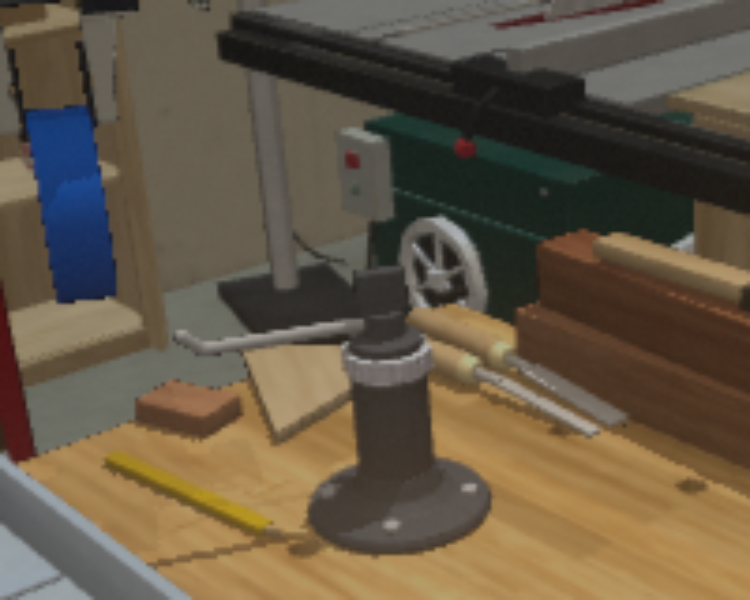

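>>> jog_arm([
  [[-0.052, 0.035, 0, 0, 0.8], [-0.052, 0.035, 0.15, 0, 0.8], [-0.052, 0.035, 0.3, 0, 0.8], [-0.052, 0.035, 0.42, 0, 0.8], [-0.052, 0.035, 0.46, 0, 0.8]],
])

```text
t: 19.0
ee_pos: [0.4297, 0.203, 0.1829]
ee_rot: [1.746, -2.608, 0.001]
wrist_force: [0.3, 0.0, -1.0]
grip_width: 0.388
gripper_force: 30.0
```

```bash
python3 - <<'E'
from h import *
from workcell import manip
s=manip.sense();w=manip.read_camera("wrist");print(s["ee_pos"],s["wrist_force"].round(1))
C=np.array([.6055,.13,.143]);a=np.radians(157.4);u=np.array([np.cos(a),np.sin(a),0])
for r in(.06,.1,.118): print(wrist_px(s,w,C+u*r).round(1).tolist())
print("tip",wrist_px(s,w,C+u*.13+[0,0,.011]).round(1).tolist())
cv2.imwrite("pics/w6.png",cv2.resize(w["color"][:300],(800,469))[:,:,::-1])
m=C+u*.072; go(s,(m[0],m[1],.184),-112.6)
E
```

```text
[0.42967631 0.202977   0.1829466 ] [ 0.3  0.  -1. ]
[[87.9, 213.7]]
[[132.1, 215.1]]
[[154.1, 215.6]]
tip [[165.5, 221.4]]
shift [0.0008, -0.4735, -0.0048] turn 0.0065 yaw0 -112.4 tilt z [-0.002, -0.002, -1.0]
```

View pics/w6.png

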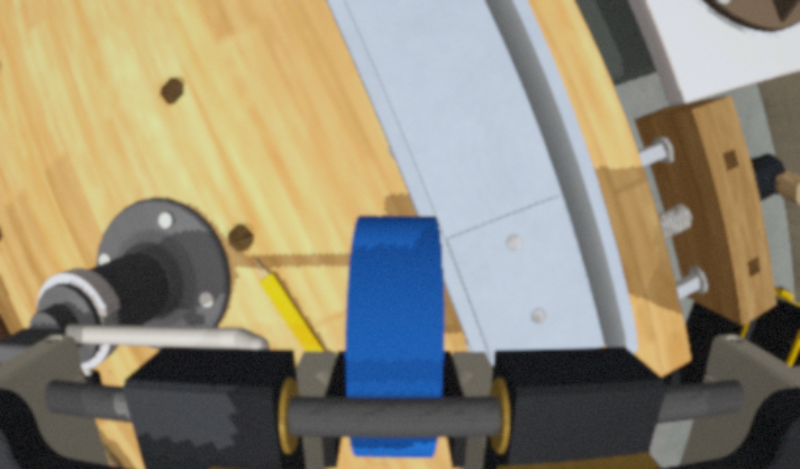

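The arm appears at full-image row 214.5, against a predicted 215, so the alignment is good. Slide the roll over the arm.

>>> jog_arm([
  [[0, -0.06, 0, 0, 0.8], [0, -0.12, 0, 0, 0.8], [0, -0.18, 0, 0, 0.8], [0, -0.23, 0, 0, 0.8], [0, -0.25, 0, 0, 0.8]],
])

```text
t: 19.68
ee_pos: [0.4892, 0.1787, 0.1845]
ee_rot: [1.745, -2.612, 0.0]
wrist_force: [0.4, 0.8, -1.1]
grip_width: 0.389
gripper_force: 30.0
```

>>> jog_arm([
  [[0, -0.05, 0, 0, 0.8], [0, -0.1, 0, 0, 0.8], [0, -0.16, 0, 0, 0.8], [0, -0.21, 0, 0, 0.8], [0, -0.22, 0, 0, 0.8]],
])

```text
t: 20.3
ee_pos: [0.5399, 0.1578, 0.1843]
ee_rot: [1.745, -2.612, 0.0]
wrist_force: [-0.1, -0.7, -1.1]
grip_width: 0.395
gripper_force: 30.0
```

>>> jog_arm([
  [[0, 0, 0.03, 0, 0.8], [0, 0, 0.06, 0, 0.8], [0, 0, 0.08, 0, 0.8], [0, 0, 0.09, 0, 0.8], [0, 0, 0.09, 0, 0.8]],
])

```text
t: 20.92
ee_pos: [0.539, 0.1583, 0.162]
ee_rot: [1.746, -2.611, 0.0]
wrist_force: [-0.3, -1.0, -1.9]
grip_width: 0.387
gripper_force: 30.0
```

>>> jog_arm([
  [[0, 0, 0.006, 0, 0.8], [0, 0, 0.012, 0, 0.8], [0, 0, 0.012, 0, 0.8]],
])

```text
t: 21.3
ee_pos: [0.5391, 0.1582, 0.159]
ee_rot: [1.746, -2.612, -0.0]
wrist_force: [0.2, -0.4, -2.3]
grip_width: 0.387
gripper_force: 30.0
```

>>> jog_arm([
  [[0, 0, 0.004, 0, 0.8], [0, 0, 0.008, 0, 0.8], [0, 0, 0.008, 0, 0.8]],
])

```text
t: 21.68
ee_pos: [0.539, 0.1582, 0.1569]
ee_rot: [1.746, -2.611, -0.0]
wrist_force: [0.2, 0.3, -1.5]
grip_width: 0.386
gripper_force: 30.0
```

>>> jog_arm([
  [[0, 0, 0.004, 0, 0.8], [0, 0, 0.006, 0, 0.8], [0, 0, 0.006, 0, 0.8]],
])

```text
t: 22.05
ee_pos: [0.5391, 0.1582, 0.1555]
ee_rot: [1.746, -2.611, 0.0]
wrist_force: [-0.6, -0.5, -0.1]
grip_width: 0.389
gripper_force: 30.0
```

>>> jog_arm([
  [[0, 0, 0.003, 0, 0.8], [0, 0, 0.003, 0, 0.8]],
])

```text
t: 22.3
ee_pos: [0.5391, 0.1583, 0.1548]
ee_rot: [-1.746, 2.611, -0.0]
wrist_force: [-0.6, -0.6, -0.8]
grip_width: 0.389
gripper_force: 30.0
```

>>> jog_arm([
  [[0, 0, 0.003, 0, 0.8], [0, 0, 0.003, 0, 0.8]],
])

```text
t: 22.55
ee_pos: [0.5392, 0.1583, 0.1543]
ee_rot: [-1.746, 2.611, -0.0]
wrist_force: [-1.3, 0.1, 1.9]
grip_width: 0.387
gripper_force: 30.0
```

>>> jog_arm([
  [[0, 0, 0.003, 0, 0.8], [0, 0, 0.003, 0, 0.8]],
])

```text
t: 22.8
ee_pos: [0.5392, 0.1584, 0.154]
ee_rot: [-1.746, 2.611, -0.0]
wrist_force: [-2.8, 1.0, 4.9]
grip_width: 0.385
gripper_force: 30.0
```

Contact. I'll back off slightly, open only a few millimetres so the outer finger clears the bent tip, then look.

>>> jog_arm([
  [[0, 0, -0.004, 0, 0.8], [0, 0, -0.004, 0, 0.58], [0, 0, -0.004, 0, 0.52], [0, 0, -0.004, 0, 0.48], [0, 0, -0.004, 0, 0.48]],
])

```text
t: 23.42
ee_pos: [0.5391, 0.1582, 0.1542]
ee_rot: [1.746, -2.611, 0.0]
wrist_force: [0.1, -0.4, 0.7]
grip_width: 0.515
gripper_force: 0.0
```

```bash
python3 - <<'E'
from h import *
from workcell import manip
w=manip.read_camera("scene")
cv2.imwrite("pics/s7.png",cv2.resize(w["color"][90:230,120:300],(771,600))[:,:,::-1])
E
```

```text
(no output)
```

View pics/s7.png

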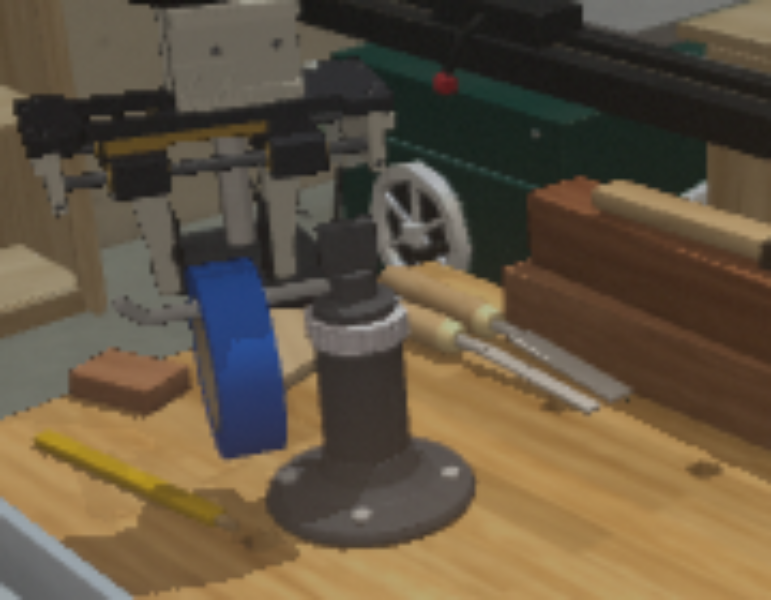

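The roll hangs on the arm at (235,355), with both fingers clear of it. Rise straight up.

>>> jog_arm([
  [[0, 0, -0.02, 0, 0.48], [0, 0, -0.06, 0, 0.48], [0, 0, -0.15, 0, 0.48], [0, 0, -0.3, 0, 0.48], [0, 0, -0.5, 0, 0.48]],
])

```text
t: 24.1
ee_pos: [0.5386, 0.158, 0.2805]
ee_rot: [1.746, -2.61, -0.0]
wrist_force: [1.1, 1.2, 0.4]
grip_width: 0.517
gripper_force: 0.0
```

>>> jog_arm([
  [[0, 0, -0.1, 0, 0.48], [0, 0, -0.1, 0, 0.48], [0, 0, -0.1, 0, 0.48], [0, 0, -0.1, 0, 0.48], [0, 0, -0.1, 0, 0.48]],
])

```text
t: 24.72
ee_pos: [0.5389, 0.1581, 0.3036]
ee_rot: [1.746, -2.61, 0.0]
wrist_force: [0.0, 0.5, -0.1]
grip_width: 0.52
gripper_force: 0.0
```

>>> jog_arm([
  [[0, 0, 0, 0, 0.48], [0, 0, 0, 0, 0.48], [0, 0, 0, 0, 0.48], [0, 0, 0, 0, 0.48], [0, 0, 0, 0, 0.48]],
])

```text
t: 25.35
ee_pos: [0.5391, 0.1583, 0.3044]
ee_rot: [-1.746, 2.611, 0.0]
wrist_force: [0.1, 0.1, 0.7]
grip_width: 0.521
gripper_force: 0.0
```

```bash
python3 - <<'E'
from h import *
from workcell import manip
C=np.array([.6055,.13]);a=np.radians(157.4);u=np.array([np.cos(a),np.sin(a)])
for k in range(8):
    d=manip.read_camera("scene");W=cloud(d);hsv=cv2.cvtColor(d["color"],cv2.COLOR_RGB2HSV)
    m=(hsv[...,0]>105)&(hsv[...,0]<128)&(hsv[...,1]>130)&(W[...,2]>.03)&(W[...,1]>.05)&(W[...,0]<.62)&(W[...,2]<.2)
    p=W[m];r=(p[:,:2]-C)@u;l=(p[:,:2]-C)@[-u[1],u[0]]
    if k in(0,7): print(len(p),"out",np.percentile(r,[2,50,98]).round(3),"side",np.percentile(l,[2,50,98]).round(3),"z",np.percentile(p[:,2],[2,50,98]).round(3))
E
```

```text
573 out [0.056 0.073 0.09 ] side [-0.009  0.045  0.058] z [0.093 0.138 0.162]
573 out [0.056 0.073 0.09 ] side [-0.009  0.045  0.058] z [0.093 0.137 0.162]
```

The roll hangs still, with its middle about 73 mm out from the axis. Handing in.

```bash
python3 -c "
from workcell import manip
print(manip.hand_in())"
```

```text
the job is handed in; nothing more can be done
None
```

The hook is home in its slot pointing to the front, the tape roll is hanging still on its arm about 73 mm out, the bottle was not approached, and the job is handed in (no verdict was returned).

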